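# Lock the pressure setting of a proofing press

### The job

Lock the press's pressure setting: swing the raised weighted hold lever over and down until its foot rests on the dial, so that the dial cannot turn, then turn the knurled lock ring clockwise (seen from above) until it is nipped firmly tight on its seat, but do not force it. Then swing the hold lever back up to its parked rest, leaving the ring tight. The dial setting must not shift, the other things on the table stay where they are, and let go of everything at the end.

Things in the scene. Friction and masses are not known exactly. Their poses are not given: they have to be found in the camera images.
- press: fixed grey press head on a 300 x 290 x 18 mm base plate; origin on the table under its centre, z up. On the vertical axis of its barrel, from below: dial (top 105 mm above the table), grey bridge 240 mm along x and 70 mm wide (top 127 mm), housing boss (to 142 mm), lock ring (142 to 172 mm), plain barrel end 36 mm across (to 185 mm). The hold lever is on its +y side
- housing: the fixed round boss under the lock ring, 52 mm across, 15 mm high; origin at the centre of its underside. The seat on which the ring tightens is inside it and cannot be seen
- ring: knurled steel lock ring on the barrel, 62 mm across, 30 mm tall; origin at its centre, z up along its axis. Grip its diameter from above. Clockwise from above tightens. It meets its seat 1.2 to 2.6 rad from the start, different each time (one or two regrasps). It drags on the barrel with 0.2 N m and takes the dial along unless the lever holds the dial. Let go, it eases back but stays tight
- ring_top (a point): centre of the ring's upper face. Torque about the ring's axis: 0.2 N m of drag against the motion (at a standstill it can act either way); from the seat on, a torque back towards loose is added that climbs by 0.4 N m per 0.1 rad of turning. With that added part at 0.5 N m or less the ring is loose, at 0.7 to 1.1 it is firmly tight, above 1.4 the thread is damaged
- lever (a joint): angle of the steel hold lever about its level pivot (the press's y axis), rad: about 0 = down, its rubber foot resting on the dial and holding it by the lever's weight; 1.95 = raised, leaning back past vertical on its parked rest. Starts raised. It falls by its weight to the side to which it leans (upright at 1.57), and takes 4 to 8 N at the bar to lift
- lever_bar (a point): middle of the dark round bar at the lever's free end, where it is gripped: 18 mm across, parallel to the press's y axis, free for 25 mm to each side of this point; it turns in the grip as the lever swings. 125 mm from the pivot: lever down, it lies towards the press's -x from the pivot and level with it; raised, it is above the pivot and 46 mm towards +x
- lever_pivot (a point): point on the lever's pivot axis, in the plane of lever_bar, 113 mm above the table; the bar moves on a circle of 125 mm round it in the press's x-z plane
- dial_mark (a point): small dark mark on the rim of the barrel's aluminium dial (150 mm across, 10 mm thick, white ticks), 70 mm from the barrel's axis, on the dial's top. The dial alone turns at 0.1 N m; with the lever down it holds against more than 2 N m
- ink_tin: round ink tin, 76 mm across, 75 mm high, beside the press; leave alone. Origin at its underside
- brayer: ink roller with wooden handle lying beside the press, 45 mm high; leave alone. Origin under the front of the handle
- ink_knife: ink knife lying on the lever's side of the press; leave alone. Origin at its underside
- jar_a: jar, 68 mm across, 110 mm high; leave alone. Origin at its underside
- jar_b: jar, 68 mm across, 90 mm high; leave alone. Origin at its underside

How it is judged:
On the way, in this order (a step that is already met when the one before it is completed fails the run):
1. the hold lever is down with its foot on the dial (value of joint lever below 0.1 rad), for 0.2 s.
2. with the lever still down, the ring is nipped tight on its seat (25 N or more on the seat, 20 mm off the axis, which is 0.5 N m) (contact force between ring and housing above 25 N and value of joint lever below 0.1 rad), for 0.1 s.
At the end, for the whole second after the job is handed in: The hold lever is back at its parked rest (above 1.75 rad), the ring is still tight on its seat (more than 2.5 N on the seat) and at rest, and the dial's mark is within 10 mm of where it began (value of joint lever above 1.75 rad and contact force between ring and housing above 2.5 N and angular speed of ring below 0.1 rad/s and distance of dial_mark from where it was at the start of the episode below 0.01 m); the robot touches nothing.
It fails at once if the dial setting shifted: its mark moved more than 10 mm (distance of dial_mark from where it was at the start of the episode above 0.01 m).
It fails at once if the ring was forced: more than 72 N on its seat (1.44 N m) (contact force between ring and housing above 72 N).
It fails at once if a bystander was moved more than 30 mm (distance of any of ink_tin, brayer, ink_knife, jar_a, jar_b from where it was at the start of the episode above 0.03 m).
It also fails if it takes over 72 s, if anything falls off the work surface, if the arm or the gripper's body presses on something with over 40 N, if the wrist force passes 120 N, or if a joint passes its speed limit or range.

### The arm

A 7-joint arm with a two-finger parallel gripper is mounted at the origin on the work surface. World frame = base frame: x ahead of the robot, y to its left, z up, the work surface at z = 0. Lengths are in m, angles in rad, forces in N, time in s.
With the tool pointing down it reaches from about 0.35 to 0.9 m from the base axis. Payload 8.1 kg.
Tool frame: the origin (TCP) lies between the finger pads; the fingertips stand r.nose_length ahead of it and the grasp point (between the pads) lies 11 mm behind it (r.nose_length is the distance from the TCP to the fingertips, in m); z points along the fingers, y is the line along which they close (so a half turn about z gives the same grasp; the last joint's range is limited). The gripper opens to 92 mm and grips with 3 to 60 N. Pads are 19 mm wide; open, the fingers measure 130 mm over their backs; the gripper's body (75 mm by 190 mm) begins 47 mm behind the grasp point.
Start: joints at [1.068, 0.434, 0.025, 1.573, -0.012, 1.134, -0.075], TCP at [0.243, -0.576, 0.235] pointing down, gripper open.
Joint ranges: [-2.62, 2.62], [-0.44, 2.09], [-1.27, 1.32], [0.08, 2.57], [-1.32, 4.46], [0.12, 2], [-2.74, 2.74]. Speed limits (rad/s): [2.22, 2.22, 3.01, 3.01, 3.14, 3.14, 3.14].

### API

Orientations are given as a unit quaternion [w, x, y, z].
In Python, from cell import r, snapshot, camera_info gives the robot as it stands. The module is installed in compiled form; this text tells all that it offers.
- The arm moves only by the shell command python3 -m crank 'ROWS' [FORCE]. ROWS is JSON, a list of rows, each an object of numbers: "dx", "dy", "dz": the shift along the tool's x, y, z each as a share of 0.06 m, from -1 to 1; "turn": the turn about the tool's z as a share of 60 degrees, from -1 to 1; "grip": the gripper command: -1 is shut, 1 is fully open, values between are in proportion. A call has 1 to 12 rows; each row shifts and turns the commanded pose from where the row before left it, along the tool's axes as they then stand; what a row does not reach is not made up. A row lasts 1/8 s, in which the tool goes at most 62.5 mm and 10.7 degrees, less where a joint would pass 70% of its speed; a pose out of reach is approached as far as the arm can. A call with a number of a shift or a turn outside -1 to 1 is refused whole. A call with a gripper value outside its range is refused whole. The fingers move at their own pace and stop on an object; FORCE is the grip in N (left out, the last holds). Time passes only in rows, so rows that do not move let the fingers close. It gives the time, the measured TCP pose, the force, the opening and the grip force at its end, in the units of the state.
- r.read_state(): the state, without advancing time (a new reading comes with each control period).
- snapshot(name): name is "side" or "top" or "wrist"; returns the picture (384x512x3 uint8, red, green, blue); there is no depth.
- camera_info(name): a dict with "intrinsics" (3x3 intrinsics, pixels), "k1" (the pictures are not rectified: a ray, as slopes to the right and down, at radius r is drawn at 1 + k1 r^2 times it, then the intrinsics apply), "R" (3x3) and "t" (3): a world point X has camera coordinates R X + t; the wrist camera has in their place "T_tool_cam" (4x4, takes a point from camera to tool coordinates, whose origin is the TCP and whose axes are the flange's). Camera axes: x right, y down, z forward; pixel columns grow to the right and rows downward; lengths in m; the calibration is good to about 2 mm. A picture is of the moment at which its call begins: read the wrist's pose just before it. camera_info takes no time and is no camera call.
- r.job_done(): hands the job in; it is judged then, once.
The state is a dict: "time_s": time; "q": joint angles; "dq": joint speeds; "tau": joint torques, N m; "ee_pos": TCP position; "eef_rot": TCP orientation; "contact_force": force on the tool from outside, world axes, zero at the start; "wrist_torque": the same for the moment, N m; "grip_width": finger opening in m; "finger_force": force on a finger pad.
Only numpy, scipy, OpenCV 4.12 (cv2) and the standard library are available. Lean on these libraries where they do the work, as an engineer would, in place of code of your own. Each camera call takes 0.05 s, during which the arm holds its last target. There are 200 camera calls.

## Working session

There is one attempt and no reset: what is moved stays moved. The work goes in short steps, Python scripts to look and compute and a shell command to move; the robot and the scene stay as the last step left them, time stands still between calls to the robot, and variables do not carry over. Pictures are saved under pics/ and viewed, at most 10 in all, crops included, and the job is handed in when it is done.

```bash
mkdir -p pics; cat > h.py <<'E'
import numpy as np, cv2
from cell import r, snapshot, camera_info
from scipy.spatial.transform import Rotation as Ro
def ray(name, uv, st=None):
    c=camera_info(name); K=np.array(c["intrinsics"]); k1=c["k1"]
    d=np.array([(uv[0]-K[0,2])/K[0,0],(uv[1]-K[1,2])/K[1,1]]); s=d.copy()
    for _ in range(30): s=d/(1+k1*(s@s))
    v=np.array([s[0],s[1],1.])
    if name=="wrist":
        T=np.array(c["T_tool_cam"]); R=Ro.from_quat(np.roll(st["eef_rot"],-1)).as_matrix()
        return np.array(st["ee_pos"])+R@T[:3,3], R@T[:3,:3]@v
    R=np.array(c["R"]); t=np.array(c["t"]); return -R.T@t, R.T@v
def plane(o,d,z): return o+d*(z-o[2])/d[2]
def meet(a,b):
    (o,d),(p,e)=a,b; s=np.linalg.lstsq(np.c_[d,-e],p-o,rcond=None)[0]
    A,B=o+s[0]*d,p+s[1]*e; return (A+B)/2,np.linalg.norm(A-B)
def proj(name,X,st=None):
    c=camera_info(name); K=np.array(c["intrinsics"])
    if name=="wrist":
        T=np.array(c["T_tool_cam"]); R=Ro.from_quat(np.roll(st["eef_rot"],-1)).as_matrix()
        x=T[:3,:3].T@(R.T@(np.array(X)-st["ee_pos"])-T[:3,3])
    else: x=np.array(c["R"])@X+c["t"]
    s=x[:2]/x[2]; s=s*(1+c["k1"]*(s@s)); return K[:2,:2]@s+K[:2,2]
def save(name,f):
    im=snapshot(name); cv2.imwrite("pics/"+f,im[:,:,::-1]); return im
E
python3 - <<'E'
from h import *
a=save("side","side0.png");b=save("top","top0.png")
st=r.read_state();print(st,r.nose_length)
for n in("side","top"):
    c=camera_info(n);print(n,-np.array(c["R"]).T@c["t"],c["R"],c["intrinsics"])
print(camera_info("wrist"))
E
```

```text
{'time_s': 0.1, 'q': array([ 1.06841482,  0.43514844,  0.02497388,  1.57400785, -0.01159531,
        1.13401178, -0.07510094]), 'dq': array([-0.00032184, -0.00245624,  0.00032731, -0.00266124, -0.00081361,
       -0.00087824, -0.0016814 ]), 'tau': array([ 3.34558077e-03, -6.69126105e+01,  9.87843834e-01, -3.15144324e+01,
       -6.06135651e-02,  3.74386681e-02,  1.52936752e-05]), 'ee_pos': array([ 0.24303402, -0.57531929,  0.2340258 ]), 'eef_rot': array([-6.84586954e-04,  9.80094839e-01,  1.98528574e-01, -2.07192262e-04]), 'contact_force': array([ 0.04826316,  0.08770968, -0.03350717]), 'wrist_torque': array([-0.01633787, -0.0047983 , -0.0155233 ]), 'finger_force': 0.0, 'grip_width': 0.09197295433069518} 0.008
side [0.05292139 0.9500601  0.72362512] [[-0.87844599 -0.47751685 -0.01761561]
 [-0.23883229  0.47069169 -0.84935768]
 [ 0.41387412 -0.74190767 -0.52752367]] [[380.81924434   0.         246.73669983]
 [  0.         380.81924434 189.96599429]
 [  0.           0.           1.        ]]
top [0.44734974 0.10246086 1.24291606] [[-0.0187426  -0.99975     0.0121919 ]
 [-0.99784692  0.0179376  -0.06308541]
 [ 0.06285095 -0.01334803 -0.99793366]] [[366.8420065    0.         253.32628717]
 [  0.         366.8420065  186.72974419]
 [  0.           0.           1.        ]]
{'intrinsics': array([[310.02651035,   0.        , 259.09573718],
       [  0.        , 310.02651035, 197.21965649],
       [  0.        ,   0.        ,   1.        ]]), 'k1': -0.05254003683263813, 'T_tool_cam': array([[-1.01221405e-03, -9.66016197e-01, -2.58479558e-01,
         6.97205763e-02],
       [ 9.99999396e-01, -8.66935416e-04, -6.76029411e-04,
        -9.28272109e-06],
       [ 4.28970278e-04, -2.58480086e-01,  9.66016491e-01,
        -1.49361553e-01],
       [ 0.00000000e+00,  0.00000000e+00,  0.00000000e+00,
         1.00000000e+00]])}
```

View pics/side0.png

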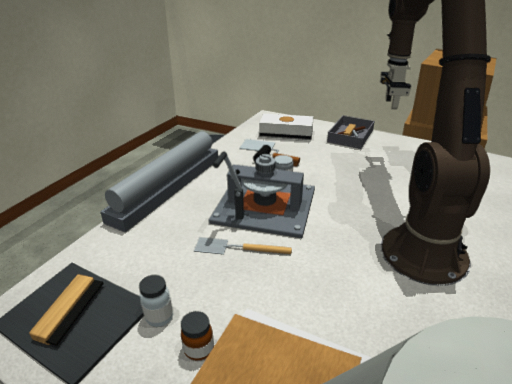

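View pics/top0.png

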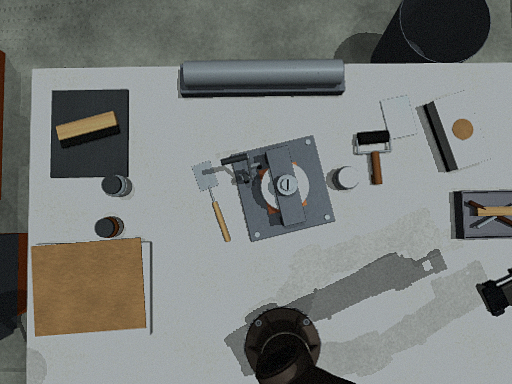

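The side view shows the press near (263,190), with the lever raised at about (230,165). The top view has the ring at (287,184) and the dark bar near (235,160). Next I'll enlarge both.

```bash
python3 - <<'E'
import cv2,numpy as np
a=cv2.imread("pics/side0.png")[135:240,200:325];b=cv2.imread("pics/top0.png")[125:250,185:345]
a=cv2.resize(a,None,fx=5,fy=5,interpolation=2);b=cv2.resize(b,None,fx=5,fy=5,interpolation=2)
cv2.imwrite("pics/a1.png",a);cv2.imwrite("pics/b1.png",b[:600])
E
```

```text
(no output)
```

View pics/a1.png

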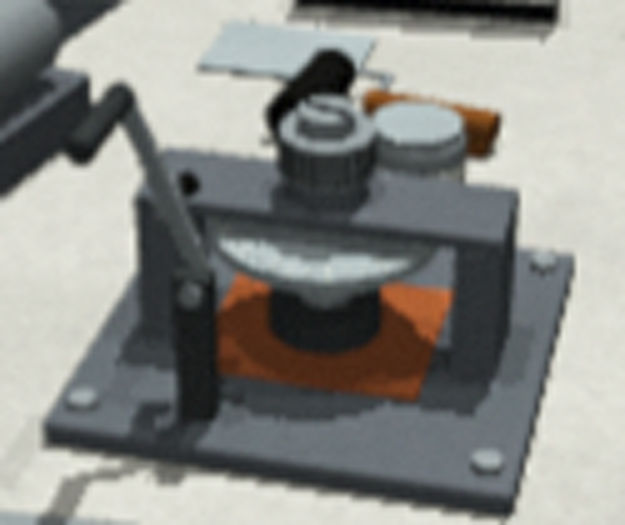

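View pics/b1.png

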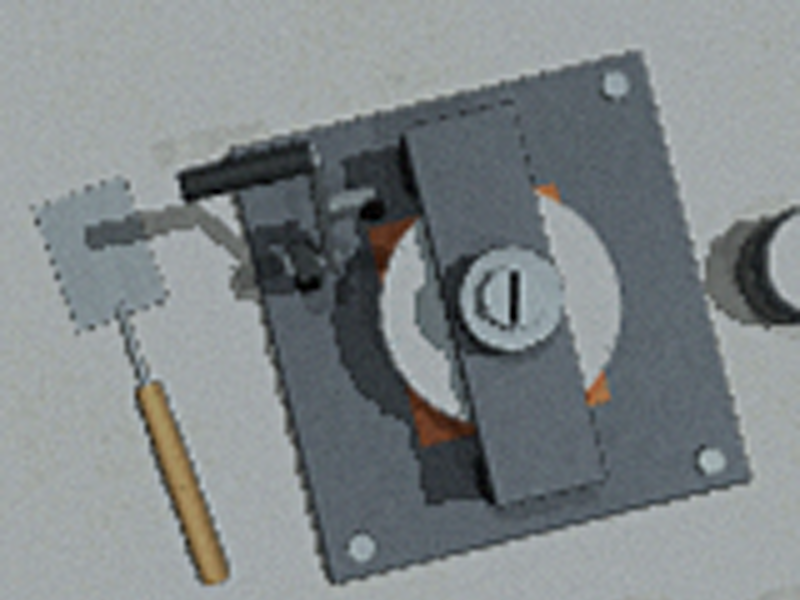

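```bash
python3 - <<'E'
from h import *
T=lambda x,y:ray("top",(185+x/5,125+y/5)); S=lambda x,y:ray("side",(200+x/5,135+y/5))
p=[plane(*T(*c),.02) for c in [(615,84),(711,460),(362,547)]]
c=(p[0]+p[2])/2; d=p[0]-p[1]; print("screws",np.round(p,3),"ctr",c,"yaw",np.degrees(np.arctan2(d[1],d[0])))
q=[plane(*T(*c),.018) for c in [(640,52),(748,478),(332,582)]]; print("corners",np.round(q,3),(q[0]+q[2])/2, np.linalg.norm(q[0]-q[1]),np.linalg.norm(q[1]-q[2]))
print("ring",meet(T(511,299),S(325,115)), plane(*T(511,299),.185))
for n,t,s in [("barmid",(246,174),(100,122)),("barlev",(312,159),(122,93)),("barfree",(183,187),(80,152))]: print(n,meet(T(*t),S(*s)))
print("pivot",plane(*T(300,270),.113),meet(T(310,280),S(190,293)))
print("tin",plane(*T(800,270),.075))
E
```

```text
screws [[ 0.673 -0.101  0.02 ]
 [ 0.419 -0.158  0.02 ]
 [ 0.366  0.076  0.02 ]] ctr [ 0.5193972  -0.01284309  0.02      ] yaw 12.648379237668404
corners [[ 0.695 -0.119  0.018]
 [ 0.406 -0.183  0.018]
 [ 0.343  0.096  0.018]] [ 0.51897901 -0.011662    0.018     ] 0.2956362864733487 0.28610998068814447
ring (array([ 0.51927078, -0.01004458,  0.17842799]), np.float64(0.002261589756255129)) [ 0.51781186 -0.00983291  0.185     ]
barmid (array([0.58824194, 0.14119797, 0.22727243]), np.float64(0.0018336488441068105))
barlev (array([0.5960313 , 0.10429376, 0.22753675]), np.float64(0.00191002004001271))
barfree (array([0.58081876, 0.17594718, 0.2264358 ]), np.float64(9.974335991375902e-05))
pivot [0.54290239 0.11262329 0.113     ] (array([0.54361333, 0.11004645, 0.10676791]), np.float64(0.014743625354728415))
tin [ 0.54046216 -0.20768764  0.075     ]
```

The bar is measured at (0.588, 0.141, 0.227), against 0.229 expected. The ring axis is at (0.519, -0.011), and the press yaw is about 12.5°. I'll plan the approach from these.

```bash
cat >> h.py <<'E'
YAW=np.radians(12.5); C=np.array([.519,-.011]); EX=np.array([np.cos(YAW),np.sin(YAW)]); EY=np.array([-EX[1],EX[0]])
def todo(pos,yaw=None,st=None):
    "shift in tool axes (shares of .06) and turn share to reach pos with tool x at yaw deg"
    st=st or r.read_state(); R=Ro.from_quat(np.roll(st["eef_rot"],-1)).as_matrix()
    y=np.degrees(np.arctan2(R[1,0],R[0,0])); d=R.T@(np.array(pos)-st["ee_pos"])/.06
    print("t",round(st["time_s"],2),"pos",np.round(st["ee_pos"],4),"yaw",round(y,1),"q",np.round(st["q"],2),"F",np.round(st["contact_force"],1),"w",round(st["grip_width"],4))
    print("shift",np.round(d,2),"turn",None if yaw is None else round(-((yaw-y+180)%360-180)/60,3))
E
python3 -m crank '[{"dz":-0.9,"grip":1},{"dz":-0.9},{"turn":-0.17},{"turn":-0.17}]' && python3 -c "
from h import *
todo([.588,.141,.34],102.5)"
```

```text
$[0]: bad value
```

```bash
python3 -m crank '[{"dx":0,"dy":0,"dz":-0.9,"turn":0,"grip":1},{"dx":0,"dy":0,"dz":-0.9,"turn":0,"grip":1},{"dx":0,"dy":0,"dz":0,"turn":-0.17,"grip":1},{"dx":0,"dy":0,"dz":0,"turn":-0.17,"grip":1}]' && python3 -c "
from h import *
todo([.588,.141,.34],102.5)"
```

```text
time_s: 0.6
ee_pos: [0.2433, -0.5757, 0.3431]
eef_rot: [0.0, 0.928, 0.372, -0.0]
contact_force: [-0.8, -0.4, -0.2]
grip_width: 0.0923
finger_force: 0.0
t 0.6 pos [ 0.2433 -0.5757  0.3431] yaw 43.6 q [ 1.11  0.37 -0.03  1.4   0.01  1.37  0.27] F [-0.8 -0.4 -0.2] w 0.0923
shift [12.4  -4.68  0.05] turn -0.981
```

```bash
python3 -m crank '[{"dx":0.9,"dy":-0.34,"dz":0,"turn":0,"grip":1},{"dx":0.9,"dy":-0.34,"dz":0,"turn":0,"grip":1},{"dx":0.9,"dy":-0.34,"dz":0,"turn":0,"grip":1},{"dx":0.9,"dy":-0.34,"dz":0,"turn":0,"grip":1},{"dx":0.9,"dy":-0.34,"dz":0,"turn":0,"grip":1},{"dx":0.9,"dy":-0.34,"dz":0,"turn":0,"grip":1},{"dx":0,"dy":0,"dz":0,"turn":-0.17,"grip":1},{"dx":0,"dy":0,"dz":0,"turn":-0.17,"grip":1},{"dx":0,"dy":0,"dz":0,"turn":-0.17,"grip":1}]' >/dev/null && python3 -c "
from h import *
todo([.588,.141,.34],102.5)"
```

```text
t 1.73 pos [ 0.3949 -0.2641  0.3424] yaw 74.3 q [ 0.73  0.13 -0.29  1.73  0.04  1.29  0.16] F [ 0.4 -0.1  0.2] w 0.0919
shift [7.37 1.27 0.04] turn -0.471
```

```bash
python3 -m crank '[{"dx":0.9,"dy":0.155,"dz":0,"turn":0,"grip":1},{"dx":0.9,"dy":0.155,"dz":0,"turn":0,"grip":1},{"dx":0.9,"dy":0.155,"dz":0,"turn":0,"grip":1},{"dx":0.9,"dy":0.155,"dz":0,"turn":0,"grip":1},{"dx":0.9,"dy":0.155,"dz":0,"turn":0,"grip":1},{"dx":0.9,"dy":0.155,"dz":0,"turn":0,"grip":1},{"dx":0.9,"dy":0.155,"dz":0,"turn":0,"grip":1},{"dx":0,"dy":0,"dz":0,"turn":-0.16,"grip":1},{"dx":0,"dy":0,"dz":0,"turn":-0.16,"grip":1},{"dx":0,"dy":0,"dz":0,"turn":-0.15,"grip":1},{"dx":0,"dy":0,"dz":0,"turn":0,"grip":1}]' >/dev/null && python3 -c "
from h import *
todo([.588,.141,.34],102.5)
im=save('wrist','w1.png'); st=r.read_state()
for X in ([.588,.141,.227],[.519,-.011,.185]): print(proj('wrist',X,st))"
```

```text
t 3.1 pos [0.5623 0.0805 0.3423] yaw 102.0 q [ 0.21  0.34 -0.62  1.5   0.2   1.36 -0.21] F [-0.2 -0.6 -0.1] w 0.0917
shift [0.9  0.63 0.04] turn -0.008
[303.54289974 133.74706053]
[202.59618311 257.94903192]
```

View pics/w1.png

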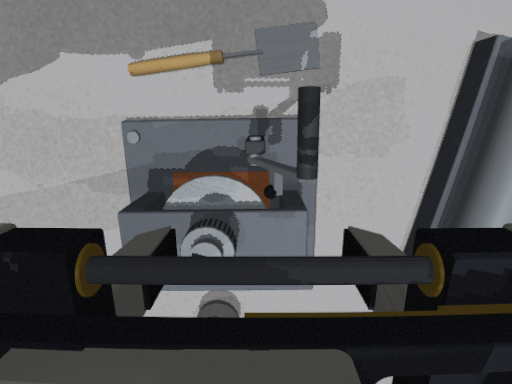

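The bar runs from (309,88) to (308,178), parallel to the pads' travel line, so yaw is aligned. It sits about 4 px right of the prediction.

```bash
python3 -c "
from h import *
st=r.read_state()
B=plane(*ray('wrist',(308.5,131),st),.228); print(B, plane(*ray('wrist',(207,251),st),.185))
todo([B[0],B[1],.33],102.5)"
```

```text
[0.59137239 0.14409202 0.228     ] [ 0.52237786 -0.00188381  0.185     ]
t 3.15 pos [0.5623 0.0805 0.3424] yaw 101.9 q [ 0.21  0.34 -0.62  1.5   0.2   1.36 -0.21] F [ 0.7 -0.6  0.4] w 0.0918
shift [0.94 0.69 0.21] turn -0.01
```

```bash
python3 -m crank '[{"dx":0.46,"dy":0.33,"dz":0.05,"turn":-0.01,"grip":1},{"dx":0.46,"dy":0.33,"dz":0,"turn":0,"grip":1},{"dx":0,"dy":0,"dz":0.5,"turn":0,"grip":0.2},{"dx":0,"dy":0,"dz":0.5,"turn":0,"grip":0},{"dx":0,"dy":0,"dz":0.5,"turn":0,"grip":0},{"dx":0,"dy":0,"dz":0.5,"turn":0,"grip":-0.2},{"dx":0,"dy":0,"dz":0,"turn":0,"grip":-0.4},{"dx":0,"dy":0,"dz":0,"turn":0,"grip":-0.4}]' 20 && python3 -c "
from h import *
todo([.590,.143,.217],102.5)
im=save('wrist','w2.png')"
```

```text
time_s: 4.15
ee_pos: [0.5898, 0.1434, 0.2209]
eef_rot: [0.0, 0.625, 0.781, 0.001]
contact_force: [0.0, -0.6, 0.7]
grip_width: 0.0366
finger_force: 0.0
t 4.15 pos [0.5898 0.1434 0.2209] yaw 102.6 q [ 0.09  0.49 -0.61  1.6   0.3   1.14 -0.37] F [ 0.  -0.6  0.7] w 0.0366
shift [-0.01  0.    0.06] turn 0.002
```

View pics/w2.png

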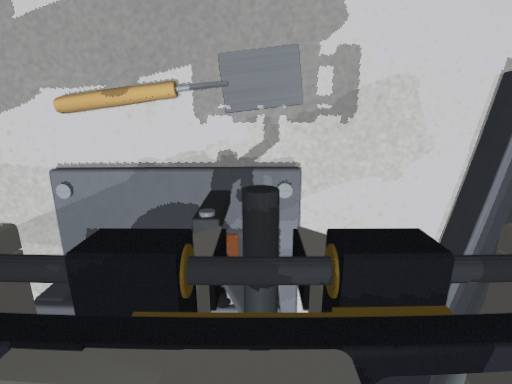

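```bash
python3 -m crank '[{"dx":0,"dy":0,"dz":0.06,"turn":0,"grip":-0.7},{"dx":0,"dy":0,"dz":0,"turn":0,"grip":-1},{"dx":0,"dy":0,"dz":0,"turn":0,"grip":-1},{"dx":0,"dy":0,"dz":0,"turn":0,"grip":-1}]' 15 && python3 -m crank '[{"dx":0,"dy":-0.4,"dz":-0.115,"turn":0,"grip":-1},{"dx":0,"dy":-0.415,"dz":-0.033,"turn":0,"grip":-1},{"dx":0,"dy":-0.413,"dz":0.05,"turn":0,"grip":-1},{"dx":0,"dy":0,"dz":0,"turn":0,"grip":-1}]'
```

```text
time_s: 4.7
ee_pos: [0.5899, 0.1433, 0.2167]
eef_rot: [0.0, 0.625, 0.781, 0.001]
contact_force: [2.8, 0.6, 3.2]
grip_width: 0.0174
finger_force: 15.0
time_s: 5.2
ee_pos: [0.5151, 0.1267, 0.2224]
eef_rot: [-0.0, 0.624, 0.781, -0.001]
contact_force: [-3.2, 0.2, 7.0]
grip_width: 0.0174
finger_force: 15.0
```

```bash
python3 -m crank '[{"dx":0,"dy":-0.395,"dz":0.131,"turn":0,"grip":-1},{"dx":0,"dy":-0.361,"dz":0.207,"turn":0,"grip":-1},{"dx":0,"dy":-0.312,"dz":0.275,"turn":0,"grip":-1},{"dx":0,"dy":-0.252,"dz":0.331,"turn":0,"grip":-1},{"dx":0,"dy":-0.181,"dz":0.375,"turn":0,"grip":-1},{"dx":0,"dy":-0.103,"dz":0.4,"turn":0,"grip":-1},{"dx":0,"dy":0,"dz":0,"turn":0,"grip":-1},{"dx":0,"dy":0,"dz":0,"turn":0,"grip":-1}]'
```

```text
time_s: 6.2
ee_pos: [0.4239, 0.1061, 0.1185]
eef_rot: [-0.0, 0.624, 0.781, 0.0]
contact_force: [5.0, 3.1, -7.4]
grip_width: 0.0176
finger_force: 15.0
```

```bash
python3 -m crank '[{"dx":0,"dy":-0.02,"dz":0.15,"turn":0,"grip":-1},{"dx":0,"dy":0,"dz":0.05,"turn":0,"grip":-1},{"dx":0,"dy":0,"dz":0,"turn":0,"grip":-1},{"dx":0,"dy":0,"dz":0,"turn":0,"grip":-1}]'; python3 -m crank '[{"dx":0,"dy":0,"dz":0,"turn":0,"grip":-0.8},{"dx":0,"dy":0,"dz":0,"turn":0,"grip":-0.5},{"dx":0,"dy":0,"dz":0,"turn":0,"grip":-0.4},{"dx":0,"dy":0,"dz":0,"turn":0,"grip":-0.4}]'
```

```text
time_s: 6.7
ee_pos: [0.4232, 0.106, 0.1066]
eef_rot: [0.0, 0.625, 0.781, 0.001]
contact_force: [5.7, 1.4, -5.4]
grip_width: 0.0176
finger_force: 15.0
time_s: 7.2
ee_pos: [0.4219, 0.1052, 0.1066]
eef_rot: [-0.0, 0.625, 0.781, -0.0]
contact_force: [0.4, -0.1, -0.1]
grip_width: 0.0273
finger_force: 0.0
```

The lever is released at its down position. I'll rise and look over the ring.

```bash
python3 -m crank '[{"dx":0,"dy":0,"dz":-0.6,"turn":0,"grip":-0.4},{"dx":0,"dy":0,"dz":-0.9,"turn":0,"grip":0},{"dx":0,"dy":0,"dz":-0.9,"turn":0,"grip":1},{"dx":0,"dy":0,"dz":-0.9,"turn":0,"grip":1},{"dx":-0.9,"dy":0.7,"dz":0,"turn":0,"grip":1},{"dx":-0.9,"dy":0.7,"dz":0,"turn":0,"grip":1},{"dx":-0.7,"dy":0,"dz":0,"turn":0,"grip":1},{"dx":0,"dy":0,"dz":0,"turn":0,"grip":1}]' >/dev/null; python3 -c "
from h import *
im=save('wrist','w3.png'); st=r.read_state()
todo([.519,-.01,.152],102.5,st)
for X in ([.519,-.01,.185],[.4206,.105,.113]): print(proj('wrist',X,st))"
```

```text
t 8.25 pos [ 0.528  -0.0163  0.3042] yaw 102.5 q [ 0.41  0.29 -0.61  1.66  0.17  1.25 -0.02] F [-0.   1.2  0.9] w 0.0912
shift [ 0.13 -0.12  2.54] turn 0.0
[250.61318091 185.89455893]
[181.94162869  42.55541308]
```

View pics/w3.png

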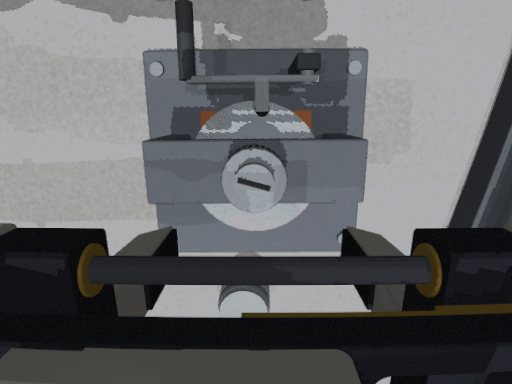

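The lever lies down with its foot on the dial at (262,110). The ring's outline is centred near (254.5,180), about 32 px in radius.

```bash
python3 -c "
from h import *
im=cv2.imread('pics/w3.png'); st=r.read_state()
g=cv2.GaussianBlur(cv2.cvtColor(im,6),(3,3),0)[130:230,200:310]
print(cv2.HoughCircles(g,3,1.5,5,param1=100,param2=20,minRadius=16,maxRadius=36)[0][:5]+[200,130,0])
for uv,z in (((254.5,180),.172),((255.5,181),.185)):
  P=plane(*ray('wrist',uv,st),z); print(P)
todo([P[0],P[1],.152],102.5,st)"
```

```text
[[254.75       180.25        31.59999847]
 [241.25       192.25        35.04999924]
 [262.25       168.25        21.85000038]
 [248.75       196.75        33.40000153]
 [254.75       189.25        25.14999962]]
[ 0.52160131 -0.00671887  0.172     ]
[ 0.52229246 -0.00472634  0.185     ]
t 8.25 pos [ 0.528  -0.0163  0.3042] yaw 102.5 q [ 0.41  0.29 -0.61  1.66  0.17  1.25 -0.02] F [-0.   1.2  0.9] w 0.0912
shift [ 0.21 -0.05  2.54] turn 0.0
```

```bash
python3 -m crank '[{"dx":0.16,"dy":-0.09,"dz":0,"turn":0,"grip":1},{"dx":0,"dy":0,"dz":0,"turn":-0.17,"grip":1},{"dx":0,"dy":0,"dz":0,"turn":-0.17,"grip":1},{"dx":0,"dy":0,"dz":0,"turn":-0.17,"grip":1},{"dx":0,"dy":0,"dz":0,"turn":-0.17,"grip":1},{"dx":0,"dy":0,"dz":0,"turn":-0.17,"grip":1},{"dx":0,"dy":0,"dz":0,"turn":-0.17,"grip":1},{"dx":0,"dy":0,"dz":0,"turn":-0.17,"grip":1},{"dx":0,"dy":0,"dz":0,"turn":-0.17,"grip":1},{"dx":0,"dy":0,"dz":0,"turn":-0.17,"grip":1},{"dx":0,"dy":0,"dz":0,"turn":0,"grip":1}]' >/dev/null; python3 -c "
from h import *
todo([.521,-.007,.152],-165)
im=save('wrist','w4.png'); st=r.read_state()
g=cv2.GaussianBlur(cv2.cvtColor(im,7),(3,3),0)
u,v=proj('wrist',[.521,-.007,.172],st).astype(int); print(u,v)
c=cv2.HoughCircles(g[v-50:v+50,u-60:u+60],3,1.5,5,param1=100,param2=20,minRadius=29,maxRadius=34)[0][:3]+[u-60,v-50,0]; print(c)
for k in c: print(plane(*ray('wrist',k[:2],st),.172))"
```

```text
t 9.62 pos [ 0.52   -0.0049  0.3051] yaw -165.4 q [ 0.62  0.35 -0.94  1.66  0.29  1.28  1.45] F [ 0.2 -0.6  0.4] w 0.0919
shift [-0.01 -0.04  2.55] turn -0.007
256 190
[[253.75       188.75        31.39999962]]
[ 0.51975531 -0.01040691  0.172     ]
```

```bash
python3 -m crank '[{"dx":0.02,"dy":-0.065,"dz":0.5,"turn":0,"grip":1},{"dx":0,"dy":0,"dz":0.6,"turn":0,"grip":1},{"dx":0,"dy":0,"dz":0.6,"turn":0,"grip":1},{"dx":0,"dy":0,"dz":0.5,"turn":0,"grip":1},{"dx":0,"dy":0,"dz":0.3,"turn":0,"grip":1},{"dx":0,"dy":0,"dz":0,"turn":0,"grip":0.6}]' 10; python3 -m crank '[{"dx":0,"dy":0,"dz":0.05,"turn":0,"grip":0.5},{"dx":0,"dy":0,"dz":0,"turn":0,"grip":0.4},{"dx":0,"dy":0,"dz":0,"turn":0,"grip":0.3},{"dx":0,"dy":0,"dz":0,"turn":0,"grip":0},{"dx":0,"dy":0,"dz":0,"turn":0,"grip":0}]' 10; python3 -c "
from h import *
todo([.52,-.009,.152],-165);print(r.read_state()['wrist_torque'])"
```

```text
time_s: 10.42
ee_pos: [0.5199, -0.0104, 0.1543]
eef_rot: [-0.001, -0.126, 0.992, 0.0]
contact_force: [-0.8, 0.5, 0.3]
grip_width: 0.0855
finger_force: 0.0
time_s: 11.05
ee_pos: [0.521, -0.0107, 0.1525]
eef_rot: [0.001, -0.126, 0.992, -0.0]
contact_force: [-1.0, 0.1, 5.6]
grip_width: 0.062
finger_force: 10.0
t 11.05 pos [ 0.521  -0.0107  0.1525] yaw -165.5 q [ 0.54  0.5  -0.85  1.88  0.45  0.97  1.31] F [-1.   0.1  5.6] w 0.062
shift [0.01 0.03 0.01] turn -0.009
[ 0.04336107  0.07828592 -0.05668539]
```

```bash
python3 -m crank '[{"dx":0,"dy":0,"dz":0,"turn":0,"grip":0},{"dx":0,"dy":0,"dz":0,"turn":0,"grip":-0.1},{"dx":0,"dy":0,"dz":0,"turn":0.08,"grip":-0.1},{"dx":0,"dy":0,"dz":0,"turn":0.08,"grip":-0.1}]' 58 >/dev/null;  python3 -c "
from h import *
todo([.52,-.009,.152]);print(r.read_state()['wrist_torque'])"; python3 -m crank '[{"dx":0,"dy":0,"dz":0,"turn":0.1,"grip":-0.1},{"dx":0,"dy":0,"dz":0,"turn":0.1,"grip":-0.1},{"dx":0,"dy":0,"dz":0,"turn":0.1,"grip":-0.1},{"dx":0,"dy":0,"dz":0,"turn":0.1,"grip":-0.1},{"dx":0,"dy":0,"dz":0,"turn":0.1,"grip":-0.1},{"dx":0,"dy":0,"dz":0,"turn":0.1,"grip":-0.1}]' >/dev/null;  python3 -c "
from h import *
todo([.52,-.009,.152]);print(r.read_state()['wrist_torque'],r.read_state()['finger_force'])"
```

```text
t 11.55 pos [ 0.521  -0.0107  0.1525] yaw -175.2 q [ 0.51  0.48 -0.81  1.88  0.42  0.96  1.17] F [-1.2 -0.   6.2] w 0.0613
shift [0.01 0.03 0.01] turn None
[-0.01473381  0.07667988  0.18687681]
t 12.3 pos [ 0.521  -0.0104  0.1525] yaw 148.7 q [ 0.41  0.44 -0.65  1.89  0.33  0.92  0.62] F [-0.1  0.   4.1] w 0.061
shift [0.03 0.01 0.01] turn None
[0.10351697 0.01132237 0.21057048] 57.998008131980896
```

```bash
cat > chk.py <<'E'
from h import *
import sys
s=r.read_state(); R=Ro.from_quat(np.roll(s["eef_rot"],-1)).as_matrix()
y=np.degrees(np.arctan2(R[1,0],R[0,0])); t=s["wrist_torque"][2]
print(round(s["time_s"],2),"turned",round(np.radians((-165.5-y)%360),3),"Tz",round(t,3),"q7",round(s["q"][6],2),np.round(s["contact_force"],1),np.round(s["ee_pos"],4))
sys.exit(t>float(sys.argv[1]))
E
python3 -m crank '[{"dx":0,"dy":0,"dz":0,"turn":0.1,"grip":-0.1},{"dx":0,"dy":0,"dz":0,"turn":0.1,"grip":-0.1},{"dx":0,"dy":0,"dz":0,"turn":0.1,"grip":-0.1}]' >/dev/null; python3 chk.py 0.4 &&
python3 -m crank '[{"dx":0,"dy":0,"dz":0,"turn":0.06,"grip":-0.1},{"dx":0,"dy":0,"dz":0,"turn":0.06,"grip":-0.1}]' >/dev/null; python3 chk.py 0.35 &&
python3 -m crank '[{"dx":0,"dy":0,"dz":0,"turn":0.06,"grip":-0.1},{"dx":0,"dy":0,"dz":0,"turn":0.06,"grip":-0.1}]' >/dev/null && python3 chk.py 0.35 &&
python3 -m crank '[{"dx":0,"dy":0,"dz":0,"turn":0.06,"grip":-0.1},{"dx":0,"dy":0,"dz":0,"turn":0.06,"grip":-0.1}]' >/dev/null && python3 chk.py 0.35 &&
python3 -m crank '[{"dx":0,"dy":0,"dz":0,"turn":0.06,"grip":-0.1},{"dx":0,"dy":0,"dz":0,"turn":0.06,"grip":-0.1}]' >/dev/null && python3 chk.py 0.35 &&
python3 -m crank '[{"dx":0,"dy":0,"dz":0,"turn":0.06,"grip":-0.1},{"dx":0,"dy":0,"dz":0,"turn":0.06,"grip":-0.1}]' >/dev/null && python3 chk.py 0.35
```

```text
12.68 turned 1.113 Tz 0.236 q7 0.35 [0.8 1.4 4.4] [ 0.5212 -0.0103  0.1525]
12.68 turned 1.113 Tz 0.236 q7 0.35 [0.8 1.4 4.4] [ 0.5212 -0.0103  0.1525]False
False
```

```bash
sed -i 's/sys.exit(.*/sys.exit(int(t>float(sys.argv[1])))/' chk.py
python3 -m crank '[{"dx":0,"dy":0,"dz":0,"turn":0.06,"grip":-0.1},{"dx":0,"dy":0,"dz":0,"turn":0.06,"grip":-0.1}]' >/dev/null && python3 chk.py 0.35 &&
python3 -m crank '[{"dx":0,"dy":0,"dz":0,"turn":0.06,"grip":-0.1},{"dx":0,"dy":0,"dz":0,"turn":0.06,"grip":-0.1}]' >/dev/null && python3 chk.py 0.35 &&
python3 -m crank '[{"dx":0,"dy":0,"dz":0,"turn":0.06,"grip":-0.1},{"dx":0,"dy":0,"dz":0,"turn":0.06,"grip":-0.1}]' >/dev/null && python3 chk.py 0.35 &&
python3 -m crank '[{"dx":0,"dy":0,"dz":0,"turn":0.06,"grip":-0.1},{"dx":0,"dy":0,"dz":0,"turn":0.06,"grip":-0.1}]' >/dev/null && python3 chk.py 0.35 &&
python3 -m crank '[{"dx":0,"dy":0,"dz":0,"turn":0.06,"grip":-0.1},{"dx":0,"dy":0,"dz":0,"turn":0.06,"grip":-0.1}]' >/dev/null && python3 chk.py 0.35 &&
python3 -m crank '[{"dx":0,"dy":0,"dz":0,"turn":0.06,"grip":-0.1},{"dx":0,"dy":0,"dz":0,"turn":0.06,"grip":-0.1}]' >/dev/null && python3 chk.py 0.35
```

```text
12.93 turned 1.237 Tz 0.161 q7 0.24 [0.5 0.9 4.4] [ 0.5212 -0.0103  0.1525]
13.18 turned 1.363 Tz 0.253 q7 0.13 [0.7 0.8 4.7] [ 0.5213 -0.0103  0.1525]
13.43 turned 1.488 Tz 0.515 q7 0.02 [1.1 0.1 3.1] [ 0.5214 -0.0103  0.1525]
```

```bash
python3 -m crank '[{"dx":0,"dy":0,"dz":0,"turn":0.04,"grip":-0.1},{"dx":0,"dy":0,"dz":0,"turn":0.03,"grip":-0.1}]' >/dev/null && python3 chk.py 0.95 &&
python3 -m crank '[{"dx":0,"dy":0,"dz":0,"turn":0.03,"grip":-0.1},{"dx":0,"dy":0,"dz":0,"turn":0.02,"grip":-0.1},{"dx":0,"dy":0,"dz":0,"turn":0,"grip":-0.1}]' >/dev/null && python3 chk.py 1
```

```text
13.68 turned 1.56 Tz 0.773 q7 -0.04 [1.1 2.1 4.8] [ 0.5215 -0.0103  0.1525]
14.05 turned 1.612 Tz 0.576 q7 -0.09 [2.1 1.5 5.9] [ 0.5216 -0.0103  0.1525]
```

```bash
python3 -m crank '[{"dx":0,"dy":0,"dz":0,"turn":0.025,"grip":-0.1}]' >/dev/null && python3 chk.py 2 && python3 -m crank '[{"dx":0,"dy":0,"dz":0,"turn":0,"grip":-0.1}]' >/dev/null && python3 chk.py 2
```

```text
14.18 turned 1.638 Tz 0.907 q7 -0.11 [0.8 1.8 5. ] [ 0.5216 -0.0103  0.1525]
14.3 turned 1.638 Tz 0.622 q7 -0.11 [1.9 0.5 5.7] [ 0.5216 -0.0103  0.1525]
```

```bash
python3 -m crank '[{"dx":0,"dy":0,"dz":0,"turn":0.018,"grip":-0.1}]' >/dev/null && python3 chk.py 2 && python3 -m crank '[{"dx":0,"dy":0,"dz":0,"turn":0,"grip":-0.1},{"dx":0,"dy":0,"dz":0,"turn":0,"grip":0.5},{"dx":0,"dy":0,"dz":0,"turn":0,"grip":1},{"dx":0,"dy":0,"dz":0,"turn":0,"grip":1},{"dx":0,"dy":0,"dz":0,"turn":0,"grip":1}]' && python3 -m crank '[{"dx":0,"dy":0,"dz":-0.6,"turn":0,"grip":1},{"dx":0,"dy":0,"dz":-0.9,"turn":0,"grip":1},{"dx":0,"dy":0,"dz":-0.9,"turn":0,"grip":1},{"dx":0,"dy":0,"dz":0,"turn":0,"grip":1}]' >/dev/null; python3 -c "
from h import *
todo([.4219,.1052,.30],102.5)
im=save('wrist','w5.png')"
```

```text
14.43 turned 1.657 Tz 0.975 q7 -0.13 [2.4 0.3 4.2] [ 0.5216 -0.0103  0.1525]
time_s: 15.05
ee_pos: [0.5204, -0.0109, 0.1517]
eef_rot: [-0.0, 0.646, 0.763, -0.0]
contact_force: [0.7, -0.3, -1.0]
grip_width: 0.0903
finger_force: 0.0
t 15.55 pos [ 0.5227 -0.0103  0.3001] yaw 99.5 q [ 0.3   0.26 -0.48  1.7   0.13  1.21 -0.04] F [ 0.3 -0.3  0. ] w 0.0914
shift [ 2.18 -1.34 -0.01] turn -0.05
```

View pics/w5.png

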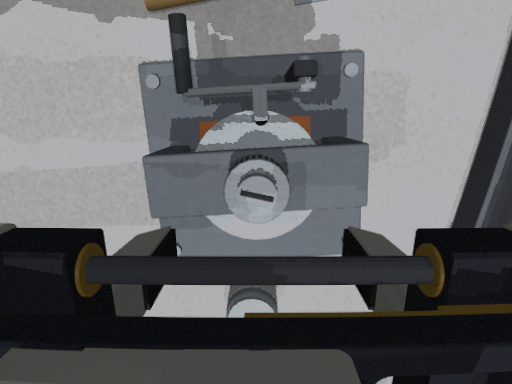

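The lever is still down, with the bar from (178,15) to (183,92) and the ring free. I'll go back to the bar.

```bash
python3 -m crank '[{"dx":0.73,"dy":-0.45,"dz":0,"turn":0,"grip":1},{"dx":0.73,"dy":-0.45,"dz":0,"turn":0,"grip":1},{"dx":0.72,"dy":-0.44,"dz":0,"turn":0,"grip":0.3},{"dx":0,"dy":0,"dz":0,"turn":-0.05,"grip":0},{"dx":0,"dy":0,"dz":0,"turn":0,"grip":-0.1},{"dx":0,"dy":0,"dz":0,"turn":0,"grip":-0.1}]' >/dev/null; python3 -c "
from h import *
todo([.4219,.1052,.102],102.5)
im=save('wrist','w6.png'); s=r.read_state(); print(proj('wrist',[.4219,.1052,.113],s))"
```

```text
t 16.35 pos [0.4197 0.1042 0.2951] yaw 102.4 q [ 0.17  0.11 -0.58  1.88  0.07  1.17 -0.22] F [-0.  -0.5  0.2] w 0.0565
shift [0.01 0.04 3.22] turn -0.002
[261.16654681 179.89216872]
```

View pics/w6.png

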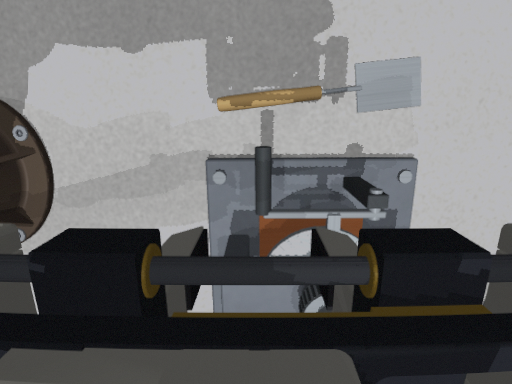

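The bar is centred at (263,180), as predicted, so I'll descend and grip.

```bash
python3 -m crank '[{"dx":0,"dy":0.03,"dz":0.8,"turn":0,"grip":-0.1},{"dx":0,"dy":0,"dz":0.8,"turn":0,"grip":-0.1},{"dx":0,"dy":0,"dz":0.8,"turn":0,"grip":-0.1},{"dx":0,"dy":0,"dz":0.6,"turn":0,"grip":-0.1},{"dx":0,"dy":0,"dz":0.2,"turn":0,"grip":-0.5},{"dx":0,"dy":0,"dz":0,"turn":0,"grip":-0.8},{"dx":0,"dy":0,"dz":0,"turn":0,"grip":-1},{"dx":0,"dy":0,"dz":0,"turn":0,"grip":-1},{"dx":0,"dy":0,"dz":0,"turn":0,"grip":-1}]' 15
```

```text
time_s: 17.52
ee_pos: [0.4233, 0.1058, 0.1051]
eef_rot: [0.001, 0.626, 0.78, 0.002]
contact_force: [5.7, 0.3, -1.7]
grip_width: 0.0173
finger_force: 15.0
```

```bash
python3 -m crank '[{"dx":0,"dy":0.023,"dz":-0.311,"turn":0,"grip":-1},{"dx":0,"dy":0.103,"dz":-0.403,"turn":0,"grip":-1},{"dx":0,"dy":0.181,"dz":-0.375,"turn":0,"grip":-1},{"dx":0,"dy":0.252,"dz":-0.331,"turn":0,"grip":-1},{"dx":0,"dy":0.312,"dz":-0.275,"turn":0,"grip":-1},{"dx":0,"dy":0,"dz":0,"turn":0,"grip":-1}]';python3 -m crank '[{"dx":0,"dy":0.361,"dz":-0.207,"turn":0,"grip":-1},{"dx":0,"dy":0.395,"dz":-0.131,"turn":0,"grip":-1},{"dx":0,"dy":0.413,"dz":-0.05,"turn":0,"grip":-1},{"dx":0,"dy":0.415,"dz":0.033,"turn":0,"grip":-1},{"dx":0,"dy":0.2,"dz":0.05,"turn":0,"grip":-1},{"dx":0,"dy":0,"dz":0,"turn":0,"grip":-1}]'; python3 -c "
from h import *
todo([.5895,.1433,.2165],102.5)"
```

```text
time_s: 18.27
ee_pos: [0.4682, 0.1159, 0.2067]
eef_rot: [-0.002, 0.626, 0.78, -0.004]
contact_force: [-21.5, -4.9, 20.3]
grip_width: 0.0178
finger_force: 15.0
time_s: 19.02
ee_pos: [0.5778, 0.1401, 0.2243]
eef_rot: [0.0, 0.626, 0.78, 0.001]
contact_force: [2.6, 0.3, 4.0]
grip_width: 0.0176
finger_force: 15.0
t 19.02 pos [0.5778 0.1401 0.2243] yaw 102.5 q [ 0.04  0.45 -0.53  1.63  0.24  1.12 -0.33] F [2.6 0.3 4. ] w 0.0176
shift [0.01 0.2  0.13] turn 0.0
```

Now the last bit onto the rest, then release, rise and check.

```bash
python3 -m crank '[{"dx":0,"dy":0.1,"dz":0.05,"turn":0,"grip":-1},{"dx":0,"dy":0.09,"dz":0.06,"turn":0,"grip":-1},{"dx":0,"dy":0,"dz":0,"turn":0,"grip":-1},{"dx":0,"dy":0,"dz":0,"turn":0,"grip":-0.7},{"dx":0,"dy":0,"dz":0,"turn":0,"grip":-0.2},{"dx":0,"dy":0,"dz":0,"turn":0,"grip":0},{"dx":0,"dy":0,"dz":0,"turn":0,"grip":0}]'; python3 -m crank '[{"dx":0,"dy":0,"dz":-0.5,"turn":0,"grip":0},{"dx":0,"dy":0,"dz":-0.8,"turn":0,"grip":0},{"dx":0,"dy":0,"dz":-0.8,"turn":0,"grip":0},{"dx":0,"dy":0,"dz":-0.3,"turn":0,"grip":0},{"dx":-0.8,"dy":-0.4,"dz":0,"turn":0,"grip":1},{"dx":0,"dy":0,"dz":0,"turn":0,"grip":1},{"dx":0,"dy":0,"dz":0,"turn":0,"grip":1}]'; python3 -c "
from h import *
im=save('wrist','w7.png');s=save('side','s7.png')
a=cv2.resize(s[135:240,200:325],None,fx=3,fy=3)[:,:,::-1]
o=np.zeros((384,900,3),np.uint8);o[:,:512]=im[:,:,::-1];o[:315,515:890]=a
cv2.imwrite('pics/w7c.png',cv2.resize(o,(800,341)))"
```

```text
time_s: 19.9
ee_pos: [0.5871, 0.1421, 0.2167]
eef_rot: [-0.0, 0.626, 0.78, -0.001]
contact_force: [0.3, 0.0, 0.2]
grip_width: 0.0424
finger_force: 0.0
time_s: 20.78
ee_pos: [0.5746, 0.0904, 0.361]
eef_rot: [-0.0, 0.626, 0.78, -0.0]
contact_force: [-0.5, 0.7, 0.3]
grip_width: 0.0715
finger_force: 0.0
```

View pics/w7c.png

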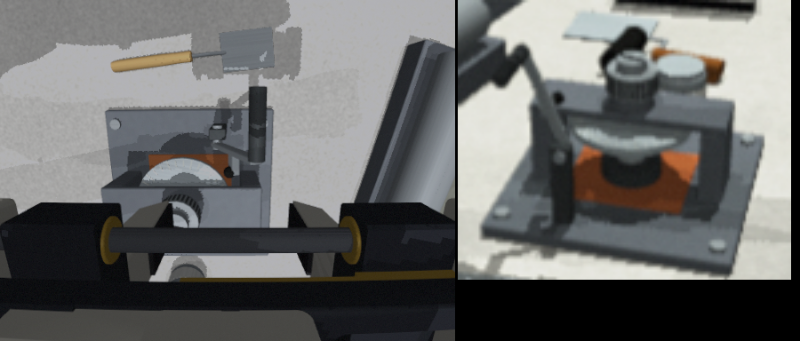

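The lever is parked again: its bar is at (258,125) in the wrist view, and it leans back as at the start in the side view. The bystanders in view look unmoved and nothing is gripped, so I'll hand in.

```bash
python3 -c "
from cell import r
print(r.job_done())"
```

```text
the job is handed in; nothing more can be done
None
```

I handed the job in at about 21 s with no verdict returned. The lock ring was turned to an estimated 0.8–0.95 N m on its seat with the lever down on the dial, the lever is back on its parked rest and the gripper is clear of everything. The dial mark itself was never measured.

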